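# Park a bottom-bracket cartridge at the top of its gutter

### The job

With the fingertips, roll the bottom-bracket cartridge up the sloped gutter, over the small hump and up to the end stop, so that it stays in the hollow there and does not roll back. Then push the red-ended keeper bolt fully home across the gutter behind it, and take the hand away. Only push: do not pick the cartridge up, and leave the other things on the table where they are.

Things in the scene. Friction and masses are not known exactly. Their poses are not given: they have to be found in the camera images.
- gutter: Aluminium gutter, 214 x 68 mm, on a grey foot plate, fixed, at the robot's left beside the bicycle wheel (tyre under 113 mm high there). Origin on the table under its middle; x horizontal, uphill, away from the robot; y left, z up. Floor 60 mm above the table at x = 0, rising 6 degrees along x (z = 0.060 + 0.105 x). 60 mm wide inside; walls only 10 mm higher than the floor.
- low_rod (a point): Centre of the steel rod across the gutter's low end, its top 10 mm above the floor, which keeps the cartridge from rolling out; fingers can pass above it. Gutter frame: x = -0.100. Fixed to the gutter, same axes.
- hump (a point): Crest of the steel hump (a low ridge with 20 degree sides) across the gutter floor near the high end, 2.5 mm proud of the floor; gutter frame x = 0.065. Fixed to the gutter, same axes. Between it and the end stop lies the hollow in which the cartridge stays by itself, with about 2 mm of play.
- end_stop (a point): Middle of the face of the black rubber buffer on the blue end stop at the gutter's high end, 20 mm above the floor; the stop reaches 40 mm above the floor; gutter frame x = 0.095. Fixed to the gutter, same axes.
- seat (a point): The point where the cartridge's centre comes to rest in the hollow at the high end: x = 0.074, y = 0, z = 0.088 in the gutter's frame, 20 mm above the floor. Fixed to the gutter, same axes.
- cartridge: Bottom-bracket cartridge: greased, slippery roller, 56 mm long; 40 mm diameter at its bright end cups (12 mm long each), 37 mm on the dark barrel between; 0.2 kg. Origin at its centre, y along its axis, across the gutter; x and z turn as it rolls. Starts resting at the low rod, centre 20 mm above the floor. Let go before the hump, it rolls back. Push: under 1 N, 2 to 3 N over the hump.
- bolt (a joint): Keeper bolt: 0 = drawn out to the left, 0.052 (m) = fully home, red end against the blue guide block; starts at 0 to 0.010. Slides along the gutter's -y and stays where left; takes about 2 N. Its 8 mm steel bar lies 18 mm above the gutter floor at gutter x = 0.047; home, its tip is 8 mm past the gutter's middle, 3 mm downhill of the parked cartridge; drawn out, the gutter is clear.
- bolt_pad (a point): Middle of the outer (left) face of the bolt's round red push end, 24 mm in diameter, 6 mm thick, upright, facing the gutter's +y, 83 mm above the table. At gutter y = 0.108 with the bolt drawn out, 0.056 with it home. Moves with the bolt; axes as the gutter's. Nothing stands within 50 mm to its left.
- guide (a point): Middle of the top of the blue guide block on the gutter's left wall that carries the bolt: 22 mm along x, gutter y = 0.034 to 0.050, top 30 mm above the gutter floor. Fixed to the gutter, same axes.
- tape: roll of black tape lying flat, 62 mm across, 19 mm high, origin at the middle of its underside; a bystander near the low end of the gutter
- bearing: black bearing ring lying flat, 38 mm across, 9 mm high, origin at the middle of its underside; a bystander beyond the high end of the gutter
- oiler: cream oil bottle with a red spout, 45 mm wide, 165 mm high, origin at the middle of its underside; a bystander at the back of the table
- lever: yellow plastic tyre lever lying flat, 117 mm long, 17 mm wide, 11 mm high, origin at the middle of its underside; a bystander in front of the wheel
There are look-alikes about, which are no part of the job. Leave any green or purple look-alike of the cartridge alone.

How it is judged:
On the way, in this order (a step that is already met when the one before it is completed fails the run):
1. the cartridge is at rest in the hollow between hump and end stop, while the bolt is still drawn out (x of cartridge in the frame of gutter between 0.0695 and 0.0795 m and z of cartridge in the frame of gutter between 0.083 and 0.0925 m and y of cartridge in the frame of gutter between -0.006 and 0.006 m and angle between the y axis of cartridge and the y axis of gutter, either way round below 0.15 rad and linear speed of cartridge below 0.02 m/s and value of joint bolt below 0.02 m), for 0.3 s.
2. the bolt is pushed home behind the parked cartridge (x of cartridge in the frame of gutter between 0.0695 and 0.0795 m and z of cartridge in the frame of gutter between 0.083 and 0.0925 m and y of cartridge in the frame of gutter between -0.006 and 0.006 m and angle between the y axis of cartridge and the y axis of gutter, either way round below 0.15 rad and linear speed of cartridge below 0.02 m/s and value of joint bolt above 0.047 m), for 0.2 s.
At the end, for the whole second after the job is handed in: The cartridge lies at rest (under 0.02 m/s) in the hollow between hump and end stop: its centre within about 5 mm of the seat along the gutter, 6 mm sideways and 5 mm in height, its axis across the gutter within 0.15 rad; and the bolt is within 5 mm of fully home (all of step 2); the robot touches nothing.
It fails at once if the cartridge is lifted clear of the gutter floor (about 1 cm or more) (z of cartridge in the frame of gutter above 0.102 m or (x of cartridge in the frame of gutter below 0.02 m and z of cartridge in the frame of gutter above 0.093 m) or (x of cartridge in the frame of gutter below -0.03 m and z of cartridge in the frame of gutter above 0.088 m)).
It fails at once if the tape roll, bearing ring, oil bottle or tyre lever is disturbed (moved more than 3 cm) (distance of any of tape, bearing, oiler, lever from where it was at the start of the episode above 0.03 m).
It also fails if it takes over 51 s, if anything falls off the work surface, if the arm or the gripper's body presses on something with over 40 N, if the wrist force passes 120 N, or if a joint passes its speed limit or range.

### The arm

A 7-joint arm with a two-finger parallel gripper is mounted at the origin on the work surface; the furniture and walls round the work are solid. World frame = base frame: x ahead of the robot, y to its left, z up, the work surface at z = 0. Lengths are in m, angles in rad, forces in N, time in s.
With the tool pointing down it reaches from about 0.425 to 0.95 m from the base axis. Payload 4.7 kg.
Tool frame: the origin (TCP) lies on the mounting face of the last link; the fingertips stand 173 mm ahead of it and the grasp point (between the pads) lies 155 mm ahead of it (manip.finger_overhang is the distance from the TCP to the fingertips, in m); z points along the fingers, y is the line along which they close (so a half turn about z gives the same grasp; the last joint's range is limited). The gripper opens to 85 mm and grips with 20 to 120 N. Pads are 22 mm wide; open, the fingers measure 114 mm over their backs; the gripper's body (76 mm by 85 mm) begins 54 mm behind the grasp point. The pads swing forward as they close: fully open they stand 13 mm farther back than shut.
Start: joints at [1.179, 0.469, -0.049, 1.532, 0.024, 1.141, -0.082], TCP at [0.24, -0.631, 0.405] pointing down, gripper open.
Joint ranges: [-2.59, 2.59], [-0.33, 1.99], [-1.39, 1.29], [0.1, 2.45], [-1.04, 4.18], [0.21, 1.99], [-2.66, 2.66]. Speed limits (rad/s): [2.57, 2.57, 3.14, 3.14, 3.14, 3.14, 3.14].

### API

Orientations are given as a rotation vector (axis times angle).
In Python, from bench import manip gives the robot as it stands.
- The arm moves only by the tool send_rows, never from a script. Its argument "commands" is a list of rows, each an object with "offset": the shift along the tool's x, y, z in cm, a list of three; "turn": the turn about the tool's z in degrees. A call has 1 to 5 rows; each row shifts and turns the commanded pose from where the row before left it, along the tool's axes as they then stand; what a row does not reach is not made up. A row lasts 1/12 s, in which the tool goes at most 41.7 mm and 7.16 degrees, less where a joint would pass 70% of its speed; a pose out of reach is approached as far as the arm can. A call is refused whole if a number of a shift passes 4.17 or a number of a turn 7.16, either way. A call with a gripper value outside its range is refused whole. "fingers" is the closure, from 0 (fully open) to 1 (shut), set as the call begins (left out, the last holds). The fingers move at their own pace and stop on an object; the grip force is fixed at half the most. Time passes only in rows, so rows that do not move let the fingers close. It gives the time, the measured TCP pose, the force, the opening and the grip force at its end, in the units of the state.
- manip.get_obs(): the state, without advancing time (a new reading comes with each control period).
- manip.get_image(name): name is "scene" or "top"; returns the picture (400x640x3 uint8, red, green, blue); there is no depth.
- manip.camera_model(name): a dict with "fx", "fy", "cx", "cy" (pixels), "rvec" (rotation vector, rad) and "tvec" (3), from world to camera coordinates, as OpenCV has them. Camera axes: x right, y down, z forward; pixel columns grow to the right and rows downward; lengths in m; the calibration is good to about 2 mm. A picture is of the moment at which its call begins. camera_model takes no time and is no camera call.
- manip.finish_job(): hands the job in; it is judged then, once.
Trained networks look in the newest picture that a camera, given by its name, has taken for a name from the list of things; names that differ only in an ending like _2 or _b are one class to them, and where a whole thing is asked for, a point or a joint stands for the part that bears it (a point fixed in the world has none). Each returns a list of dicts, best first, with "confidence" (0 to 1); they miss things now and then, are a little off and sometimes report something else, mostly with a low value. They report only what shows in the picture. A call takes as long as a camera call. They do not tell look-alikes from the thing itself.
- manip.look_for(camera, target): "point" ([x, y, z] in m, in world coordinates, good to about 4 mm: the middle of the surface that is visible of it).
- manip.regions_of(camera, target): "pixels" (400x640 bool, what is visible of it).
- manip.landmark_of(camera, target): "point" ([x, y, z] in m, in world coordinates, good to about 4 mm: a listed point, or the origin of a listed thing).
The state is a dict: "time": time; "q": joint angles; "joint_velocities": joint speeds; "tau": joint torques, N m; "tool_pos": TCP position; "orientation": TCP orientation; "ft_force": force on the tool from outside, world axes, zero at the start; "wrist_torque": the same for the moment, N m; "width": finger opening in m; "finger_force": force on a finger pad.
Only numpy, scipy, OpenCV 4.12 (cv2) and the standard library are available. Lean on these libraries where they do the work, as an engineer would, in place of code of your own. Each camera call takes 0.05 s, during which the arm holds its last target. There are 200 camera calls.

## Working session

There is one attempt and no reset: what is moved stays moved. The work goes in short steps, Python scripts to look and compute and a tool call to move; the robot and the scene stay as the last step left them, time stands still between calls to the robot, and variables do not carry over. Pictures are saved under pics/ and viewed, at most 10 in all, crops included, and the job is handed in when it is done.

Besides the shell and the picture viewer there is one more tool, called after "Request:" as name(argument=value, ...), one argument or row to a line, values as JSON. send_rows: Moves the arm, as the interface text tells. Its arguments: {"type":"object","properties":{"commands":{"type":"array","items":{"type":"object","properties":{"offset":{"type":"array","items":{"type":"number"}},"turn":{"type":"number"}}}},"fingers":{"type":"number"}},"required":["commands"]}

```bash
mkdir -p pics; ls; python3 - <<'E'
from bench import manip
import cv2,numpy as np
for c in("scene","top"):
    im=manip.get_image(c); cv2.imwrite(f"pics/{c}0.png",im[:,:,::-1])
    m=manip.camera_model(c); print(c,{k:np.round(v,3).tolist() for k,v in m.items()})
    for t in("gutter","low_rod","hump","end_stop","seat","cartridge","bolt_pad","guide","tape","bearing"):
        print(t,[(np.round(d["point"],3).tolist(),round(d["confidence"],2)) for d in manip.landmark_of(c,t)])
o=manip.get_obs();print({k:np.round(v,3).tolist() for k,v in o.items()}, manip.finger_overhang)
E
```

```text
pics
scene {'fx': 378.48, 'fy': 378.48, 'cx': 316.304, 'cy': 193.057, 'rvec': [1.056, -2.314, 1.08], 'tvec': [0.452, 0.251, 0.679]}
gutter [([0.471, 0.257, 0.002], 0.63), ([0.529, 0.245, 0.066], 0.59)]
low_rod [([0.369, 0.274, 0.054], 0.74), ([0.386, 0.272, 0.075], 0.15)]
hump [([0.528, 0.246, 0.068], 0.67), ([0.559, 0.236, 0.091], 0.29)]
end_stop [([0.563, 0.239, 0.087], 0.67)]
seat [([0.533, 0.243, 0.085], 0.92), ([0.371, 0.145, 0.002], 0.25)]
cartridge [([0.388, 0.277, 0.075], 0.9), ([0.483, -0.065, 0.022], 0.74), ([0.293, 0.175, 0.02], 0.67)]
bolt_pad [([0.533, 0.346, 0.083], 0.6)]
guide [([0.516, 0.294, 0.094], 0.92), ([0.712, 0.208, 0.0], 0.47), ([0.532, 0.348, 0.081], 0.34)]
tape [([0.283, 0.276, 0.0], 0.89)]
bearing [([0.706, 0.208, -0.0], 0.54)]
top {'fx': 446.003, 'fy': 446.003, 'cx': 321.616, 'cy': 197.173, 'rvec': [2.169, -2.191, 0.119], 'tvec': [0.152, 0.54, 0.932]}
gutter [([0.386, 0.27, 0.072], 0.71), ([0.469, 0.254, -0.001], 0.59), ([0.561, 0.238, 0.09], 0.53)]
low_rod [([0.37, 0.274, 0.054], 0.94), ([0.382, 0.272, 0.069], 0.73)]
hump [([0.53, 0.248, 0.068], 0.69)]
end_stop [([0.562, 0.239, 0.089], 0.79)]
seat [([0.541, 0.249, 0.088], 0.88)]
cartridge [([0.387, 0.272, 0.073], 0.85), ([0.291, 0.177, 0.021], 0.84), ([0.484, -0.058, 0.019], 0.68)]
bolt_pad [([0.53, 0.347, 0.086], 0.65)]
guide [([0.517, 0.294, 0.094], 0.69), ([0.54, 0.248, 0.087], 0.28)]
tape [([0.286, 0.277, -0.001], 0.62)]
bearing [([0.711, 0.206, -0.0], 0.57), ([0.388, 0.271, 0.073], 0.35)]
{'time': 1.1, 'q': [1.179, 0.469, -0.049, 1.532, 0.024, 1.141, -0.082], 'joint_velocities': [0.002, -0.001, -0.0, -0.001, -0.001, -0.001, -0.001], 'tau': [-0.0, -51.017, -0.047, -23.801, 0.011, 0.001, 0.0], 'tool_pos': [0.24, -0.631, 0.405], 'orientation': [3.09, 0.567, 0.0], 'ft_force': [0.505, 0.794, -0.9], 'wrist_torque': [0.072, 0.003, 0.049], 'finger_force': 0.0, 'width': 0.085} 0.1734
```

View pics/scene0.png

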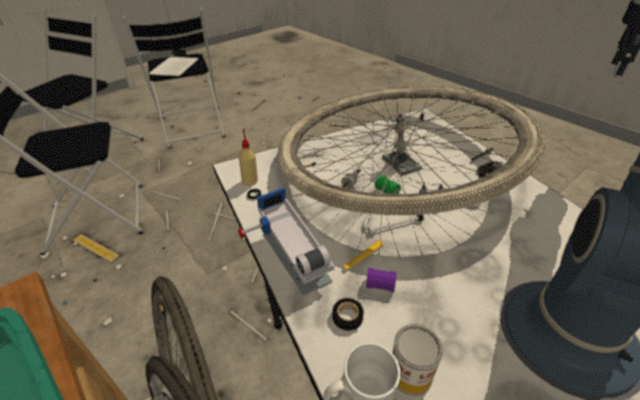

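View pics/top0.png

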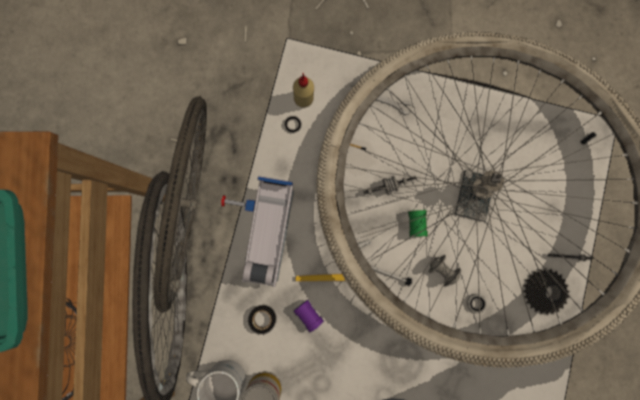

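```bash
cat > h.py <<'E'
import numpy as np
from scipy.optimize import least_squares
P={'low_rod':[(.369,.274,.054),(.370,.274,.054)],'hump':[(.528,.246,.068),(.530,.248,.068)],'end_stop':[(.563,.239,.087),(.562,.239,.089)],
'seat':[(.533,.243,.085),(.541,.249,.088)],'bolt_pad':[(.533,.346,.083),(.530,.347,.086)],'guide':[(.516,.294,.094),(.517,.294,.094)],'gutter':[(.471,.257,.002),(.469,.254,-.001)]}
L={'low_rod':(-.1,0),'hump':(.065,0),'end_stop':(.095,0),'seat':(.074,0),'guide':(.047,.042),'gutter':(0,0)}
def r(p):
    c,s=np.cos(p[2]),np.sin(p[2]);o=[]
    for k,(a,b) in {**L,'bolt_pad':(.047,p[3])}.items():
        for q in P[k]: o+=[p[0]+c*a-s*b-q[0],p[1]+s*a+c*b-q[1]]
    return o
S=least_squares(r,[.47,.255,-.17,.1],loss='soft_l1',f_scale=.003)
G=S.x
def g2w(a,b):
    c,s=np.cos(G[2]),np.sin(G[2]);return np.array([G[0]+c*a-s*b,G[1]+s*a+c*b])
def w2g(x,y):
    c,s=np.cos(G[2]),np.sin(G[2]);dx,dy=x-G[0],y-G[1];return np.array([c*dx+s*dy,-s*dx+c*dy])
E
python3 -c "
from h import *
print(G,np.degrees(G[2]),np.abs(S.fun).max());print(w2g(.3875,.274));print(g2w(.074,0),g2w(.047,.1),g2w(-.15,0))
from scipy.spatial.transform import Rotation as R
print(R.from_rotvec([3.09,.567,0]).as_matrix())"
```

```text
[ 0.46720988  0.25724577 -0.16944172  0.09876026] -9.708295428991363 0.007150131755479627
[-0.08139366  0.00307265]
[0.54015013 0.244767  ] [0.53040001 0.34788797] [0.31935802 0.28254059]
[[ 9.34852606e-01  3.55036061e-01  4.42389965e-07]
 [ 3.55036061e-01 -9.34852606e-01 -2.41090827e-06]
 [-4.42389965e-07  2.41090827e-06 -1.00000000e+00]]
```

The pictures show the cartridge with its dark barrel at the gutter's low end: scene about (315,262), top (258,272). The red bolt pad is at top (224,201), and the bolt is drawn out. The green one at top (418,223) and the purple one at (309,316) are look-alikes. I'll swing over the wheel high up, turning the hand so that its y axis lies across the gutter.

```bash
cat > plan.py <<'E'
from h import *
import sys
p=np.array([.24,-.631,.405]);yaw=np.radians(20.8)
t=g2w(-.125,0);n=27
a0,a1=np.arctan2(p[1],p[0]),np.arctan2(t[1],t[0]);r0,r1=np.hypot(*p[:2]),np.hypot(*t)
y1=G[2]+np.pi
for i in range(1,n+1):
    f=i/n;a=a0+f*(a1-a0);r=r0+f*(r1-r0);z=.405+min(.11,.022*i)
    q=np.array([r*np.cos(a),r*np.sin(a),z]);d=q-p;c,s=np.cos(yaw),np.sin(yaw)
    o=[round(100*v,1) for v in(c*d[0]+s*d[1],s*d[0]-c*d[1],-d[2])]
    p[:2]+=[(c*o[0]+s*o[1])/100,(s*o[0]-c*o[1])/100];p[2]-=o[2]/100;yaw+=np.radians(5.54)
    print(o)
print(p,np.degrees(yaw),np.degrees(y1))
E
python3 plan.py
```

```text
[np.float64(4.7), np.float64(-1.0), np.float64(-2.2)]
[np.float64(4.6), np.float64(-0.9), np.float64(-2.2)]
[np.float64(4.6), np.float64(-0.8), np.float64(-2.2)]
[np.float64(4.5), np.float64(-0.7), np.float64(-2.2)]
[np.float64(4.5), np.float64(-0.5), np.float64(-2.2)]
[np.float64(4.5), np.float64(-0.4), np.float64(0.0)]
[np.float64(4.4), np.float64(-0.4), np.float64(0.0)]
[np.float64(4.3), np.float64(-0.2), np.float64(0.0)]
[np.float64(4.3), np.float64(-0.1), np.float64(0.0)]
[np.float64(4.2), np.float64(0.0), np.float64(0.0)]
[np.float64(4.2), np.float64(0.1), np.float64(0.0)]
[np.float64(4.1), np.float64(0.2), np.float64(0.0)]
[np.float64(4.0), np.float64(0.3), np.float64(0.0)]
[np.float64(4.0), np.float64(0.4), np.float64(0.0)]
[np.float64(3.9), np.float64(0.5), np.float64(0.0)]
[np.float64(3.9), np.float64(0.6), np.float64(0.0)]
[np.float64(3.8), np.float64(0.6), np.float64(0.0)]
[np.float64(3.7), np.float64(0.7), np.float64(0.0)]
[np.float64(3.6), np.float64(0.8), np.float64(0.0)]
[np.float64(3.5), np.float64(0.8), np.float64(0.0)]
[np.float64(3.5), np.float64(0.9), np.float64(0.0)]
[np.float64(3.4), np.float64(1.0), np.float64(0.0)]
[np.float64(3.3), np.float64(1.0), np.float64(0.0)]
[np.float64(3.2), np.float64(1.1), np.float64(0.0)]
[np.float64(3.2), np.float64(1.2), np.float64(0.0)]
[np.float64(3.1), np.float64(1.2), np.float64(0.0)]
[np.float64(3.0), np.float64(1.2), np.float64(0.0)]
[0.34355467 0.27840606 0.515     ] 170.3800000000001 170.29170457100864
```

```bash
sed -i 's/n=27/n=35/;s/5.54/4.27/;s/min(.11,.022\*i)/min(.105,.015*i)/;s/o=\[round(100\*v,1)/o=[round(100*float(v),1)/;s/print(o)/print(o,end=";" if i%5 else "\\n")/' plan.py; python3 plan.py
```

```text
[3.6, -0.8, -1.5];[3.6, -0.7, -1.5];[3.5, -0.6, -1.5];[3.6, -0.5, -1.5];[3.5, -0.5, -1.5]
[3.5, -0.4, -1.5];[3.4, -0.3, -1.5];[3.4, -0.3, 0.0];[3.4, -0.2, 0.0];[3.4, -0.1, 0.0]
[3.3, -0.1, 0.0];[3.3, -0.0, 0.0];[3.3, 0.0, 0.0];[3.2, 0.2, 0.0];[3.2, 0.1, 0.0]
[3.2, 0.2, 0.0];[3.1, 0.3, 0.0];[3.0, 0.3, 0.0];[3.1, 0.4, 0.0];[2.9, 0.4, 0.0]
[3.0, 0.5, 0.0];[2.9, 0.5, 0.0];[2.8, 0.6, 0.0];[2.8, 0.6, 0.0];[2.8, 0.6, 0.0]
[2.7, 0.7, 0.0];[2.7, 0.8, 0.0];[2.6, 0.7, 0.0];[2.6, 0.8, 0.0];[2.5, 0.9, 0.0]
[2.5, 0.8, 0.0];[2.5, 0.9, 0.0];[2.3, 1.0, 0.0];[2.4, 0.9, 0.0];[2.3, 1.0, 0.0]
[0.34383183 0.27840771 0.51      ] 170.24999999999986 170.29170457100864
```

Request:
send_rows(
  commands=[
    {"offset": [3.6,-0.8,-1.5],"turn": -4.27},
    {"offset": [3.6,-0.7,-1.5],"turn": -4.27},
    {"offset": [3.5,-0.6,-1.5],"turn": -4.27},
    {"offset": [3.6,-0.5,-1.5],"turn": -4.27},
    {"offset": [3.5,-0.5,-1.5],"turn": -4.27},
  ],
  fingers=0.76,
)

```text
time: 1.52
tool_pos: [0.3809, -0.516, 0.4805]
orientation: [2.929, 1.135, 0.001]
ft_force: [1.0, -0.7, -0.2]
width: 0.0256
finger_force: 0.0
```

Request:
send_rows(
  commands=[
    {"offset": [3.5,-0.4,-1.5],"turn": -4.27},
    {"offset": [3.4,-0.3,-1.5],"turn": -4.27},
    {"offset": [3.4,-0.3,0],"turn": -4.27},
    {"offset": [3.4,-0.2,0],"turn": -4.27},
    {"offset": [3.4,-0.1,0],"turn": -4.27},
  ],
)

```text
time: 1.93
tool_pos: [0.4784, -0.3758, 0.5102]
orientation: [2.668, 1.657, 0.001]
ft_force: [0.6, -0.4, -0.2]
width: 0.0205
finger_force: 0.0
```

Request:
send_rows(
  commands=[
    {"offset": [3.3,-0.1,0],"turn": -4.27},
    {"offset": [3.3,0,0],"turn": -4.27},
    {"offset": [3.3,0,0],"turn": -4.27},
    {"offset": [3.2,0.2,0],"turn": -4.27},
    {"offset": [3.2,0.1,0],"turn": -4.27},
  ],
)

```text
time: 2.35
tool_pos: [0.5304, -0.2217, 0.5098]
orientation: [2.315, 2.123, 0.001]
ft_force: [0.7, -0.2, 0.3]
width: 0.0203
finger_force: 0.0
```

Request:
send_rows(
  commands=[
    {"offset": [3.2,0.2,0],"turn": -4.27},
    {"offset": [3.1,0.3,0],"turn": -4.27},
    {"offset": [3.0,0.3,0],"turn": -4.27},
    {"offset": [3.1,0.4,0],"turn": -4.27},
    {"offset": [2.9,0.4,0],"turn": -4.27},
  ],
)

```text
time: 2.77
tool_pos: [0.5371, -0.0682, 0.5099]
orientation: [1.881, 2.516, 0.001]
ft_force: [0.8, 0.8, 0.4]
width: 0.0206
finger_force: 0.0
```

Request:
send_rows(
  commands=[
    {"offset": [3.0,0.5,0],"turn": -4.27},
    {"offset": [2.9,0.5,0],"turn": -4.27},
    {"offset": [2.8,0.6,0],"turn": -4.27},
    {"offset": [2.8,0.6,0],"turn": -4.27},
    {"offset": [2.8,0.6,0],"turn": -4.27},
  ],
)

```text
time: 3.18
tool_pos: [0.5028, 0.0725, 0.5099]
orientation: [1.383, 2.82, 0.0]
ft_force: [-0.1, -0.6, 0.2]
width: 0.0204
finger_force: 0.0
```

Request:
send_rows(
  commands=[
    {"offset": [2.7,0.7,0],"turn": -4.27},
    {"offset": [2.7,0.8,0],"turn": -4.27},
    {"offset": [2.6,0.7,0],"turn": -4.27},
    {"offset": [2.6,0.8,0],"turn": -4.27},
    {"offset": [2.5,0.9,0],"turn": -4.27},
  ],
)

```text
time: 3.6
tool_pos: [0.4354, 0.191, 0.5099]
orientation: [0.837, 3.027, 0.0]
ft_force: [0.2, -0.2, -0.6]
width: 0.0207
finger_force: 0.0
```

Request:
send_rows(
  commands=[
    {"offset": [2.5,0.8,0],"turn": -4.27},
    {"offset": [2.5,0.9,0],"turn": -4.27},
    {"offset": [2.3,1.0,0],"turn": -4.27},
    {"offset": [2.4,0.9,0],"turn": -4.27},
    {"offset": [2.3,1.0,0],"turn": -4.27},
  ],
)

```text
time: 4.02
tool_pos: [0.3424, 0.2792, 0.5098]
orientation: [0.261, 3.13, 0.0]
ft_force: [-0.3, -0.6, 0.5]
width: 0.0202
finger_force: 0.0
```

Request:
send_rows(
  commands=[
    {"offset": [0,0,4.1]},
    {"offset": [0,0,4.1]},
    {"offset": [0,0,4.1]},
    {"offset": [0,0,4.1]},
    {"offset": [0,0,4.1]},
  ],
)

```text
invalid input at $.commands[0]: expected keys offset, turn
```

```bash
cat > st.py <<'E'
from bench import manip
from h import *
import cv2
from scipy.spatial.transform import Rotation as R
def st():
    o=manip.get_obs();p=o['tool_pos'];x=R.from_rotvec(o['orientation']).as_matrix()[:,0]
    print('t',round(o['time'],2),'gut',np.round(w2g(p[0],p[1]),4),'z',np.round(p[2],4),'yawerr',round(float(np.degrees(np.arctan2(x[1],x[0])-G[2])-180),2),'F',np.round(o['ft_force'],1),'w',round(float(o['width']),4))
def pic(n,world,h=60,k=5):
    for c in("scene","top"):
        im=manip.get_image(c);m=manip.camera_model(c)
        K=np.array([[m['fx'],0,m['cx']],[0,m['fy'],m['cy']],[0,0,1]])
        u=cv2.projectPoints(np.array([world],float),np.array(m['rvec']),np.array(m['tvec']),K,None)[0][0,0].astype(int)
        yield cv2.resize(im[max(0,u[1]-h):u[1]+h,max(0,u[0]-h):u[0]+h,::-1],(400,400),interpolation=cv2.INTER_CUBIC)
def both(n,world,h=60): cv2.imwrite(f'pics/{n}.png',np.hstack(list(pic(n,world,h))))
def lm(*ts,gate=.2):
    for c in("scene","top"):
        for t in ts:
            print(c,t,[(np.round(w2g(*d['point'][:2]),4).tolist(),round(float(d['point'][2]),3),round(d['confidence'],2)) for d in manip.landmark_of(c,t) if d['point'][1]>gate])
E
python3 -c "
from st import *
st();both('a',[*g2w(-.08,0),.08]);lm('cartridge','low_rod','gutter')"
```

```text
t 4.02 gut [-0.1267  0.0006] z 0.5098 yawerr 0.18 F [-0.3 -0.6  0.5] w 0.0202
scene cartridge [([-0.0843, 0.0056], 0.075, 0.96)]
scene low_rod [([-0.0995, 0.0012], 0.057, 0.71)]
scene gutter [([0.0036, 0.0002], -0.001, 0.65)]
top cartridge [([-0.0815, -0.0014], 0.071, 0.65)]
top low_rod [([-0.097, 0.0009], 0.053, 0.78)]
top gutter [([0.0012, -0.0028], -0.0, 0.92)]
```

View pics/a.png

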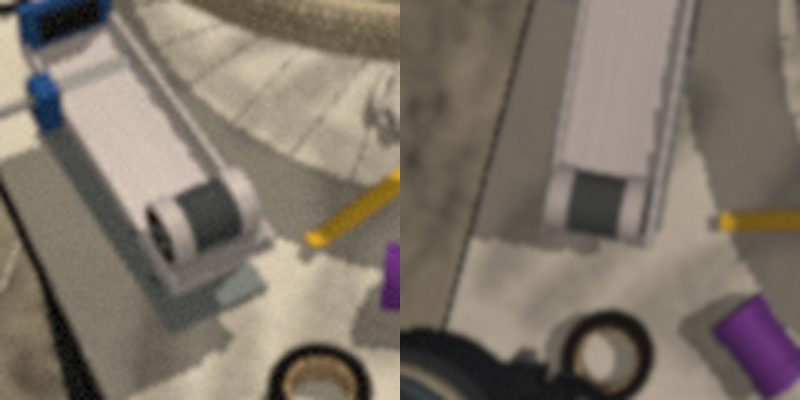

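The crops show the real cartridge square across the gutter at its low end, with the tape and lever clear of the path. The landmarks confirm the gutter frame, so I'm descending.

Request:
send_rows(
  commands=[
    {"offset": [0,0,4.1],"turn": 0},
    {"offset": [0,0,4.1],"turn": 0},
    {"offset": [0,0,4.1],"turn": 0},
    {"offset": [0,0,4.1],"turn": 0},
    {"offset": [0,0,4.1],"turn": 0},
  ],
)

```text
time: 4.83
tool_pos: [0.3443, 0.2776, 0.3027]
orientation: [0.271, 3.13, 0.0]
ft_force: [0.6, -0.7, -0.3]
width: 0.021
finger_force: 0.0
```

Request:
send_rows(
  commands=[
    {"offset": [0,0,2.0],"turn": 0},
    {"offset": [0,0,2.0],"turn": 0},
    {"offset": [0,0,1.5],"turn": 0},
    {"offset": [0,0,1.3],"turn": 0},
    {"offset": [0,0,0],"turn": 0},
  ],
)

```text
time: 5.25
tool_pos: [0.3437, 0.2772, 0.2343]
orientation: [-0.269, -3.126, 0.005]
ft_force: [-0.4, -0.8, 0.4]
width: 0.0205
finger_force: 0.0
```

```bash
python3 -c "
from st import *
st();both('b',[*g2w(-.09,0),.08],45)"
```

```text
t 5.25 gut [-0.1251 -0.0012] z 0.2343 yawerr -0.14 F [-0.4 -0.8  0.4] w 0.0205
```

View pics/b.png

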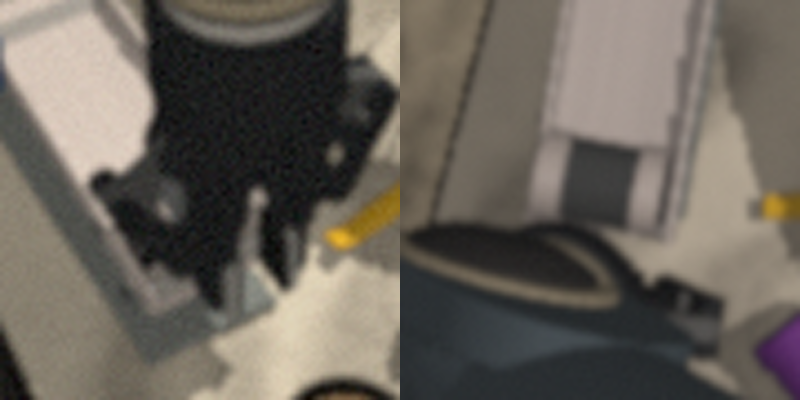

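Request:
send_rows(
  commands=[
    {"offset": [0,0,-0.2],"turn": 0},
    {"offset": [-0.8,0,-0.1],"turn": 0},
    {"offset": [-0.8,0,-0.1],"turn": 0},
    {"offset": [-0.8,0,-0.1],"turn": 0},
    {"offset": [-0.8,0,-0.1],"turn": 0},
  ],
)

```text
time: 5.77
tool_pos: [0.3765, 0.2726, 0.2433]
orientation: [0.269, 3.129, 0.001]
ft_force: [-0.8, -0.2, 0.1]
width: 0.0204
finger_force: 0.2
```

```bash
python3 -c "
from st import *
st();lm('cartridge')"
```

```text
t 5.77 gut [-0.092  -0.0002] z 0.2433 yawerr -0.12 F [-0.8 -0.2  0.1] w 0.0204
scene cartridge [([-0.0846, 0.0026], 0.076, 0.58)]
top cartridge [([-0.0825, -0.0005], 0.07, 0.85)]
```

```bash
sed -i 's/    for c in("scene","top"):\n        for t/X/; s/        for t in ts:/        manip.get_image(c)\n        for t in ts:/' st.py; python3 -c "
from st import *
lm('cartridge');st()"
```

```text
scene cartridge [([-0.0559, 0.0071], 0.077, 0.58)]
top cartridge [([-0.06, 0.0028], 0.077, 0.89), ([0.0638, -0.0023], 0.069, 0.49)]
t 6.07 gut [-0.0937 -0.0002] z 0.2426 yawerr -0.04 F [-0.9  0.1 -0.6] w 0.021
```

The cartridge moves with the finger: centre about -0.060, finger about -0.094. The tip is a bit high, so I'll lower it while pushing on.

Request:
send_rows(
  commands=[
    {"offset": [-0.2,0,0.25],"turn": 0},
    {"offset": [-0.5,0,0.2],"turn": 0},
    {"offset": [-1.0,0,-0.1],"turn": 0},
    {"offset": [-1.0,0,-0.1],"turn": 0},
    {"offset": [-1.0,0,-0.1],"turn": 0},
  ],
)

```text
time: 6.48
tool_pos: [0.413, 0.2664, 0.2413]
orientation: [0.268, 3.13, 0.0]
ft_force: [-1.0, -0.2, 0.0]
width: 0.0204
finger_force: 0.2
```

Request:
send_rows(
  commands=[
    {"offset": [-1.0,0,-0.1],"turn": 0},
    {"offset": [-1.0,0,-0.1],"turn": 0},
    {"offset": [-1.0,0,-0.1],"turn": 0},
    {"offset": [-1.0,0,-0.1],"turn": 0},
    {"offset": [-1.0,0,-0.1],"turn": 0},
  ],
)

```text
time: 6.9
tool_pos: [0.462, 0.2578, 0.2463]
orientation: [0.268, 3.13, -0.0]
ft_force: [-1.1, -0.7, -0.2]
width: 0.0204
finger_force: 0.3
```

```bash
python3 -c "
from st import *
lm('cartridge');st();both('c',[*g2w(.03,0),.08],60)"
```

```text
scene cartridge [([0.0258, 0.0052], 0.084, 0.72), ([0.0678, 0.0007], 0.086, 0.71), ([0.0649, 0.0001], 0.068, 0.59), ([-0.0972, 0.0019], 0.055, 0.54)]
top cartridge [([0.0477, 0.0422], 0.095, 0.56)]
t 7.1 gut [-0.0062 -0.0002] z 0.2461 yawerr -0.07 F [-0.4 -0.1 -0.2] w 0.0208
```

View pics/c.png

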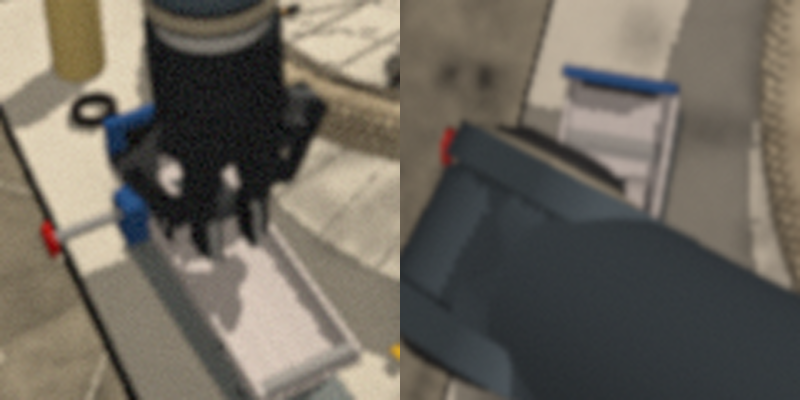

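Request:
send_rows(
  commands=[
    {"offset": [-0.6,0,-0.1],"turn": 0},
    {"offset": [-0.6,0,-0.1],"turn": 0},
    {"offset": [-0.6,0,-0.05],"turn": 0},
    {"offset": [-0.6,0,-0.1],"turn": 0},
    {"offset": [-0.6,0,-0.05],"turn": 0},
  ],
)

```text
time: 7.62
tool_pos: [0.4913, 0.2529, 0.2503]
orientation: [0.268, 3.13, 0.0]
ft_force: [-1.0, 0.3, 1.0]
width: 0.0203
finger_force: 0.8
```

Request:
send_rows(
  commands=[
    {"offset": [-0.3,0,-0.05],"turn": 0},
    {"offset": [-0.3,0,-0.05],"turn": 0},
    {"offset": [-0.3,0,-0.05],"turn": 0},
    {"offset": [-0.2,0,0],"turn": 0},
    {"offset": [-0.2,0,0],"turn": 0},
  ],
)

```text
time: 8.03
tool_pos: [0.5036, 0.2508, 0.2517]
orientation: [0.267, 3.13, 0.0]
ft_force: [-0.2, 0.1, -0.2]
width: 0.0207
finger_force: 0.2
```

```bash
python3 -c "
from st import *
lm('cartridge');st()"
```

```text
scene cartridge [([0.0667, 0.0044], 0.089, 0.57)]
top cartridge []
t 8.23 gut [ 0.0367 -0.0001] z 0.2518 yawerr -0.05 F [-0.9 -0.2 -0.9] w 0.0203
```

Request:
send_rows(
  commands=[
    {"offset": [-0.1,0,0],"turn": 0},
    {"offset": [-0.1,0,0],"turn": 0},
    {"offset": [-0.1,0,0],"turn": 0},
    {"offset": [-0.1,0,0],"turn": 0},
    {"offset": [0,0,0],"turn": 0},
  ],
)

```text
time: 8.65
tool_pos: [0.5075, 0.2501, 0.2517]
orientation: [0.268, 3.13, 0.0]
ft_force: [0.8, 0.7, -0.0]
width: 0.0204
finger_force: 0.0
```

Request:
send_rows(
  commands=[
    {"offset": [-0.1,0,0],"turn": 0},
    {"offset": [-0.1,0,0],"turn": 0},
    {"offset": [0,0,0],"turn": 0},
  ],
)

```text
time: 8.9
tool_pos: [0.5094, 0.2498, 0.2517]
orientation: [0.268, 3.13, 0.0]
ft_force: [1.1, 0.1, -0.3]
width: 0.0204
finger_force: 0.0
```

```bash
python3 -c "
from st import *
lm('cartridge');st()"
```

```text
scene cartridge [([0.0731, 0.0046], 0.088, 0.71)]
top cartridge []
t 9.1 gut [ 0.0426 -0.0002] z 0.2517 yawerr -0.05 F [0.1 0.3 0. ] w 0.0204
```

Request:
send_rows(
  commands=[
    {"offset": [0.4,0,0],"turn": 0},
    {"offset": [1.0,0,0],"turn": 0},
    {"offset": [2.0,0,0],"turn": 0},
    {"offset": [1.0,0,-2.0],"turn": 0},
    {"offset": [0,0,-4.0],"turn": 0},
  ],
)

```text
time: 9.52
tool_pos: [0.4613, 0.2568, 0.3083]
orientation: [-0.26, -3.121, 0.01]
ft_force: [2.4, 0.6, 0.5]
width: 0.0205
finger_force: 0.0
```

Request:
send_rows(
  commands=[
    {"offset": [0,2.0,-2.0],"turn": 0},
    {"offset": [0,4.0,0],"turn": 0},
    {"offset": [0,4.0,0],"turn": 0},
    {"offset": [0,4.0,0],"turn": 0},
    {"offset": [0,2.0,0],"turn": 0},
  ],
  fingers=1.0,
)

```text
time: 9.93
tool_pos: [0.4912, 0.4195, 0.3323]
orientation: [-0.261, -3.13, -0.006]
ft_force: [-0.5, 0.2, 0.8]
width: 0.0001
finger_force: 0.0
```

```bash
python3 -c "
from st import *
lm('cartridge','seat','bolt_pad','guide');st();both('d',[*g2w(.05,.03),.08],50)"
```

```text
scene cartridge [([0.0746, 0.0016], 0.093, 0.8)]
scene seat [([0.07, -0.0001], 0.087, 0.62)]
scene bolt_pad [([0.0526, 0.0997], 0.084, 0.59)]
scene guide [([0.0439, 0.0438], 0.092, 0.72)]
top cartridge [([0.0748, -0.0013], 0.086, 0.72)]
top seat [([0.073, 0.0022], 0.086, 0.64)]
top bolt_pad [([0.046, 0.0984], 0.085, 0.5)]
top guide [([0.0458, 0.0413], 0.092, 0.94)]
t 10.43 gut [-0.0007  0.1587] z 0.3318 yawerr -0.14 F [-0.3  0.7 -0.4] w 0.0001
```

View pics/d.png

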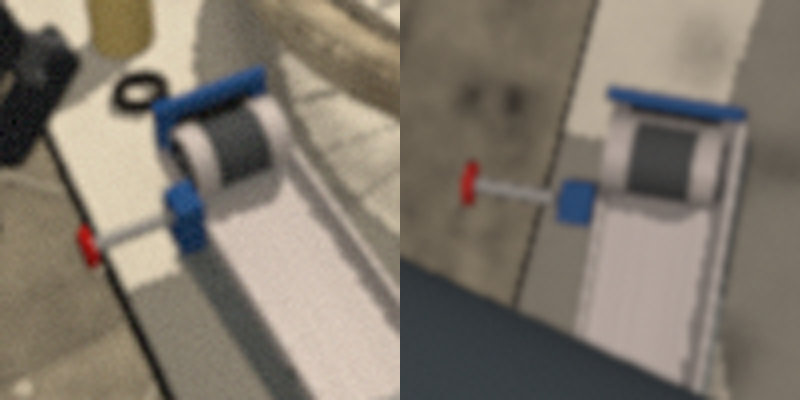

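The cartridge is parked square in the hollow against the stop, and the bolt is still drawn out (red pad at gutter y about 0.099). Next I go down left of the pad with the fingers shut.

Request:
send_rows(
  commands=[
    {"offset": [-2.5,0,0],"turn": 0},
    {"offset": [-2.1,0,0],"turn": 0},
    {"offset": [0,0,3.0],"turn": 0},
    {"offset": [0,0,3.0],"turn": 0},
    {"offset": [0,0,2.1],"turn": 0},
  ],
)

```text
time: 10.95
tool_pos: [0.5387, 0.4059, 0.2485]
orientation: [-0.27, -3.129, 0.003]
ft_force: [-0.3, -1.5, -0.1]
width: -0.0002
finger_force: 0.0
```

Request:
send_rows(
  commands=[
    {"offset": [0,-1.0,0],"turn": 0},
    {"offset": [0,-1.0,0],"turn": 0},
    {"offset": [0,-1.0,0],"turn": 0},
    {"offset": [0,0,0],"turn": 0},
  ],
)

```text
time: 11.28
tool_pos: [0.534, 0.3752, 0.2524]
orientation: [0.271, 3.127, -0.001]
ft_force: [1.2, -0.0, -0.5]
width: 0.0001
finger_force: 0.0
```

```bash
python3 -c "
from st import *
st();both('e',[*g2w(.05,.07),.08],50)"
```

```text
t 11.28 gut [0.0459 0.1275] z 0.2524 yawerr -0.2 F [ 1.2 -0.  -0.5] w 0.0001
```

View pics/e.png

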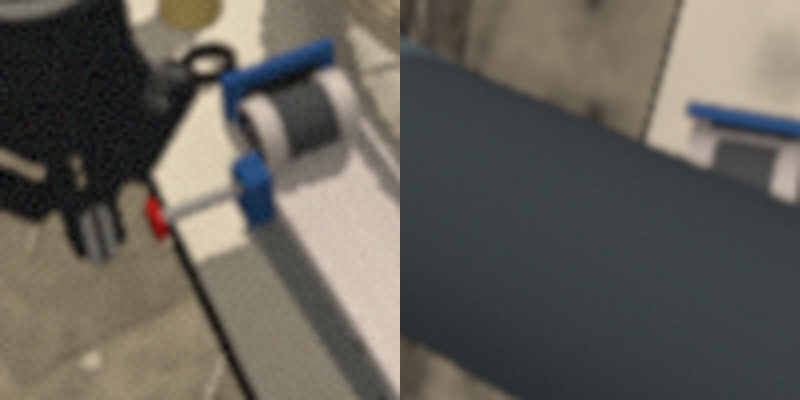

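The shut fingers stand just left of the red pad (scene crop, about (160,215)) and level with it. Pushing now.

Request:
send_rows(
  commands=[
    {"offset": [0,-0.8,0.2],"turn": 0},
    {"offset": [0,-0.8,0],"turn": 0},
    {"offset": [0,-0.8,0],"turn": 0},
    {"offset": [0,-0.8,0],"turn": 0},
    {"offset": [0,-0.8,0],"turn": 0},
  ],
)

```text
time: 11.8
tool_pos: [0.526, 0.3379, 0.2491]
orientation: [0.267, 3.13, 0.002]
ft_force: [-0.8, 1.9, 2.3]
width: -0.0001
finger_force: 1.0
```

Request:
send_rows(
  commands=[
    {"offset": [0,-0.3,0],"turn": 0},
    {"offset": [0,-0.3,0],"turn": 0},
    {"offset": [0,-0.2,0],"turn": 0},
    {"offset": [0,-0.2,0],"turn": 0},
    {"offset": [0,0,0],"turn": 0},
  ],
)

```text
time: 12.22
tool_pos: [0.5248, 0.328, 0.2486]
orientation: [0.268, 3.13, -0.001]
ft_force: [-0.3, 0.2, -0.2]
width: 0.0003
finger_force: 0.3
```

```bash
python3 -c "
from st import *
st();lm('cartridge','bolt_pad')"
```

```text
t 12.22 gut [0.0448 0.0795] z 0.2486 yawerr -0.06 F [-0.3  0.2 -0.2] w 0.0003
scene cartridge [([0.0715, 0.0041], 0.089, 0.79), ([0.0424, 0.0406], 0.091, 0.49)]
scene bolt_pad [([0.0472, 0.0663], 0.083, 0.41)]
top cartridge []
top bolt_pad [([-0.1827, -0.0139], -0.002, 0.49)]
```

Request:
send_rows(
  commands=[
    {"offset": [0,-0.2,0],"turn": 0},
    {"offset": [0,-0.2,0],"turn": 0},
    {"offset": [0,-0.2,0],"turn": 0},
    {"offset": [0,-0.1,0],"turn": 0},
    {"offset": [0,0,0],"turn": 0},
  ],
)

```text
time: 12.93
tool_pos: [0.5235, 0.3211, 0.2486]
orientation: [-0.268, -3.13, 0.001]
ft_force: [-0.3, 1.6, 0.5]
width: -0.0006
finger_force: 0.3
```

Request:
send_rows(
  commands=[
    {"offset": [0,-0.1,0],"turn": 0},
    {"offset": [0,-0.1,0],"turn": 0},
    {"offset": [0,0,0],"turn": 0},
  ],
)

```text
time: 13.18
tool_pos: [0.5231, 0.3193, 0.2487]
orientation: [-0.267, -3.13, 0.0]
ft_force: [0.0, 1.1, -0.4]
width: -0.0001
finger_force: 0.5
```

Not up against the stop yet; I'll step on until the force rises.

Request:
send_rows(
  commands=[
    {"offset": [0,-0.1,0],"turn": 0},
    {"offset": [0,-0.1,0],"turn": 0},
    {"offset": [0,0,0],"turn": 0},
  ],
)

```text
time: 13.43
tool_pos: [0.5228, 0.318, 0.2488]
orientation: [0.267, 3.13, 0.003]
ft_force: [0.8, 3.8, -2.6]
width: 0.0003
finger_force: 2.0
```

```bash
python3 -c "
from st import *
st();lm('cartridge','bolt_pad','guide');both('f',[*g2w(.05,.05),.08],40)"
```

```text
t 13.43 gut [0.0446 0.0693] z 0.2488 yawerr -0.04 F [ 0.8  3.8 -2.6] w 0.0003
scene cartridge [([0.071, 0.0042], 0.09, 0.85)]
scene bolt_pad [([0.0498, 0.057], 0.085, 0.6)]
scene guide [([0.0414, 0.0422], 0.091, 0.86), ([0.0981, -0.0055], 0.086, 0.2)]
top cartridge [([0.0738, -0.0022], 0.089, 0.54)]
top bolt_pad []
top guide []
```

View pics/f.png

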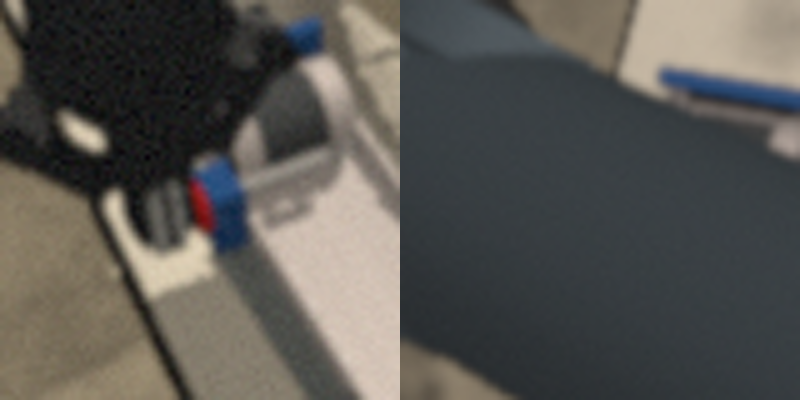

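The red end is against the blue block, the bar lies behind the cartridge, and the force is rising. One last nudge, then I retreat left and up.

Request:
send_rows(
  commands=[
    {"offset": [0,-0.1,0],"turn": 0},
    {"offset": [0,0,0],"turn": 0},
    {"offset": [0,0,0],"turn": 0},
  ],
)

```text
time: 14.18
tool_pos: [0.5227, 0.3177, 0.2489]
orientation: [0.266, 3.13, 0.006]
ft_force: [2.0, 8.4, -5.2]
width: -0.0001
finger_force: 3.6
```

Request:
send_rows(
  commands=[
    {"offset": [0,0.5,0],"turn": 0},
    {"offset": [0,1.5,0],"turn": 0},
    {"offset": [0,3.0,0],"turn": 0},
    {"offset": [0,3.0,0],"turn": 0},
    {"offset": [0,2.0,-2.0],"turn": 0},
  ],
)

```text
time: 14.6
tool_pos: [0.5391, 0.415, 0.2651]
orientation: [-0.266, -3.125, 0.012]
ft_force: [-0.0, -0.5, 0.2]
width: 0.0002
finger_force: 0.0
```

Request:
send_rows(
  commands=[
    {"offset": [0,0,-4.0],"turn": 0},
    {"offset": [0,0,-3.0],"turn": 0},
    {"offset": [3.0,0,0],"turn": 0},
    {"offset": [3.0,0,0],"turn": 0},
    {"offset": [0,0,0],"turn": 0},
  ],
)

```text
time: 15.02
tool_pos: [0.4743, 0.4268, 0.3398]
orientation: [-0.255, -3.128, 0.004]
ft_force: [-0.8, 1.1, -0.2]
width: 0.0001
finger_force: 0.0
```

```bash
python3 -c "
from st import *
st();lm('cartridge','bolt_pad');both('g',[*g2w(.05,.05),.08],45)"
```

```text
t 15.02 gut [-0.0216  0.1684] z 0.3398 yawerr 0.38 F [-0.8  1.1 -0.2] w 0.0001
scene cartridge [([0.0697, 0.005], 0.091, 0.96)]
scene bolt_pad [([0.0484, 0.0551], 0.087, 0.49)]
top cartridge [([0.0747, -0.0017], 0.089, 0.85)]
top bolt_pad [([0.0461, 0.0523], 0.084, 0.67)]
```

View pics/g.png

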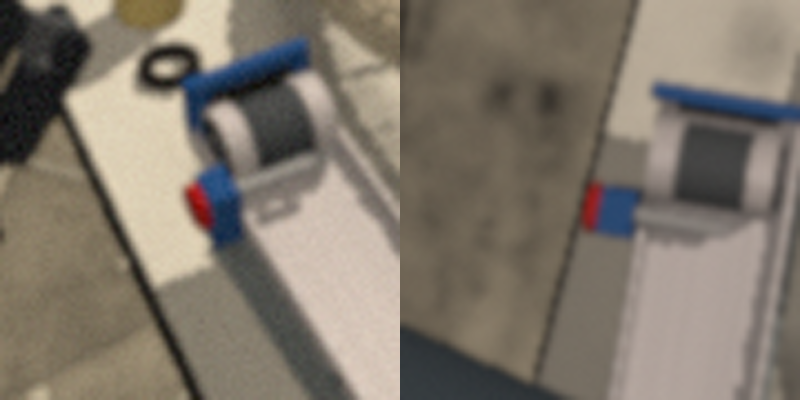

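The bolt is fully home behind the square-parked cartridge, and the hand is clear.

```bash
python3 -c "
from bench import manip
print(manip.finish_job())"
```

```text
the job is handed in; nothing more can be done
None
```

The cartridge is parked square in the hollow against the end stop, the keeper bolt is pushed fully home behind it, and the hand is clear; the job is handed in at about 15 s on the robot's clock, with no verdict reported back.

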